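Spin-check, stop and lock the sample carousel

ROBOT

A 6-joint arm with a two-finger parallel gripper is mounted at the origin on a cart in front of the work surface, level with it; the furniture and walls round the work are solid. World frame = base frame: x ahead of the robot, y to its left, z up, the work surface at z = 0. Lengths are in m, angles in rad, forces in N, time in s.
With the tool pointing down it reaches from about 0.25 to 0.725 m from the base axis. Payload 4 kg.
Tool frame: the origin (TCP) lies on the centre line of the jaws, within the pads' length; the fingertips stand 8 mm ahead of it and the grasp point (between the pads) lies 11 mm behind it (arm.tip_reach is the distance from the TCP to the fingertips, in m); z points along the fingers, y is the line along which they close (so a half turn about z gives the same grasp; the last joint's range is limited). The gripper opens to 85 mm and grips with 20 to 120 N. Pads are 22 mm wide; open, the fingers measure 114 mm over their backs; the gripper's body (76 mm by 85 mm) begins 54 mm behind the grasp point. The pads swing forward as they close: fully open they stand 13 mm farther back than shut.
Start: joints at [1.161, 0.241, 0.005, 1.335, 0, 1.571], TCP at [0.199, 0.459, 0.239] pointing down, gripper open.
Joint ranges: [-2.72, 2.72], [-1.05, 1.87], [-1.09, 1.28], [-1.99, 2.15], [-1.42, 1.44], [-3.14, 3.14]. Speed limits (rad/s): [2.79, 2.79, 3.14, 3.14, 3.14, 3.14].

INTERFACE

Orientations are given as a unit quaternion [w, x, y, z].
In Python, from bench import arm gives the robot as it stands.
- The arm moves only by the tool move_arm, never from a script. Its argument "motion" is a list of rows, each a list of 7 numbers: the shift along the world's x, y, z scaled (see below), then the turn, a rotation vector about the world's x, y, z scaled (see below), then the opening, from -1 (shut) to 1 (fully open). In form: [[dx, dy, dz, wx, wy, wz, gripper], ...]. A call has 1 to 8 rows; each row is the pose to reach, as a shift and turn from the pose commanded when the call began; what a row does not reach only later rows make up. The controller multiplies each number of a shift by 0.2 m and each number of a turn by 2 rad. A row lasts 1/8 s, in which the tool goes at most 62.5 mm and 10.7 degrees, less where a joint would pass 70% of its speed; a pose out of reach is approached as far as the arm can. A call with a number of a shift or a turn outside -1 to 1 is refused whole. A call with a gripper value outside its range is refused whole. The fingers move at their own pace and stop on an object; "grip_force" is the grip in N (left out, the last holds). Time passes only in rows, so rows that repeat a pose let the fingers close. It gives the time, the measured TCP pose, the force, the opening and the grip force at its end, in the units of the state.
- arm.state(): the state, without advancing time (a new reading comes with each control period).
- arm.snapshot(name): name is "side" or "top"; returns a dict with "pixels" (400x640x3 uint8, red, green, blue), "fx", "fy", "cx", "cy" (pixels), "origin" and "orientation" of the camera in the world. Camera axes: x right, y down, z forward; pixel columns grow to the right and rows downward; lengths in m; the calibration is good to about 2 mm. A picture is of the moment at which its call begins. There is no depth.
- arm.hand_in(): hands the job in; it is judged then, once.
Trained networks look in a picture, given as the dict that the camera call returned (one of the last four; its "shot" number tells which), for a name from the list of things; names that differ only in an ending like _2 or _b are one class to them, and where a whole thing is asked for, a point or a joint stands for the part that bears it (a point fixed in the world has none). Each returns a list of dicts, best first, with "conf" (0 to 1); they miss things now and then, are a little off and sometimes report something else, mostly with a low value. They report only what shows in the picture. A call takes as long as a camera call.
- arm.recognise(target, picture): "at" ([x, y, z] in m, in world coordinates, good to about 4 mm: the middle of the surface that is visible of it).
- arm.tip_of(target, picture): "at" ([x, y, z] in m, in world coordinates, good to about 4 mm: a listed point, or the origin of a listed thing).
The state is a dict: "time": time; "joint_pos": joint angles; "joint_vel": joint speeds; "tau": joint torques, N m; "position": TCP position; "ee_rot": TCP orientation; "contact_force": force on the tool from outside, world axes, zero at the start; "ft_torque": the same for the moment, N m; "opening": opening from 0.0 (shut) to 1.0 (fully open); "grasp_force": force on a finger pad.
Only numpy, scipy, OpenCV 4.12 (cv2) and the standard library are available. Lean on these libraries where they do the work, as an engineer would, in place of code of your own. Each camera call takes 0.05 s, during which the arm holds its last target. There are 200 camera calls.

TASK

Make the autosampler's empty carousel ready for loading, working with a fingertip only and gripping nothing. Flick it so that it spins by itself, at a turn in five seconds or faster, and let it run untouched for a good three seconds to see that the bearing is free; then brake it with a fingertip and leave it standing with its locking fork squarely in front of the bolt. Lift the finger off, then push the bolt's tab fully home so that the bolt locks the fork; do not shift or lift the instrument or anything standing on or round it.

Things in the scene. Friction and masses are not known exactly. Their poses are not given: they have to be found in the camera images.
- autosampler: Grey autosampler deck, loose on rubber feet, 4.5 kg, level. Origin: on the carousel's vertical axis, at bench level; z up. At yaw 0 its -x side faces the robot and the bolt is on the robot's right (-y). Deck top 36 mm above the bench; the deck reaches x -118 to +118, y -195 to +118 mm, and an outrigger at the back reaches x +175 (y -90 to +70 mm).
- sampling_arm (a point): Middle of the top of the white sampling arm, parked on the outrigger behind the carousel, 164 mm above the bench; it fills deck x 131 to 165, y -63 to +63 mm. A fixed part of the deck: keep clear of it.
- carousel (a joint): Angle of the carousel, rad, counter-clockwise from above positive; no end stops, it counts whole turns on. 0 or any multiple of 2 pi = fork squarely in front of the bolt (at the deck's -y side). It turns about the deck's origin on a very free bearing (inertia 0.0026 to 0.0043 kg m2): from 3 rad/s it coasts 10 s or more; balanced, no detent. The start is never within 0.5 rad of the mark.
- disc (a point): Centre of the carousel disc's top face: level grey metal disc of radius 105 mm, top 52 mm above the bench. Its rim outside the cups, radius 73 to 105 mm, is flat and bare: a fingertip pressed down on it with a few newtons stops the carousel almost at once, and, kept pressed and moved along the rim, drags it round. In the middle a black hub, diameter 40 mm, top at 80 mm.
- cup_0 (a point): Middle of the mouth of one of the eight like, empty white tube cups fixed on the disc: diameter 22 mm (26 mm at the very foot), bottom 52 and top 81 mm above the bench, evenly spaced on a circle of radius 60 mm; this one is 22.5 degrees counter-clockwise from the fork, the others follow every 45 degrees. A cup pushed sideways by a fingertip turns the carousel.
- cup_1 (a point): Middle of the mouth of the tube cup 67.5 degrees counter-clockwise from the fork; like cup_0.
- cup_2 (a point): Middle of the mouth of the tube cup 112.5 degrees counter-clockwise from the fork; like cup_0.
- cup_3 (a point): Middle of the mouth of the tube cup 157.5 degrees counter-clockwise from the fork; like cup_0.
- cup_4 (a point): Middle of the mouth of the tube cup 202.5 degrees counter-clockwise from the fork; like cup_0.
- cup_5 (a point): Middle of the mouth of the tube cup 247.5 degrees counter-clockwise from the fork; like cup_0.
- cup_6 (a point): Middle of the mouth of the tube cup 292.5 degrees counter-clockwise from the fork; like cup_0.
- cup_7 (a point): Middle of the mouth of the tube cup 337.5 degrees counter-clockwise from the fork; like cup_0.
- fork (a point): Locking fork on the carousel's edge, below the rim's top face: two steel cheeks, each 9 mm wide, 12 mm gap between them, reaching out to radius 117.5 mm, 42 to 52 mm above the bench. This point: midway between them, radius 113 mm, 47 mm above the bench. A steel plate 30 x 16 mm, 1 mm thick, on the rim marks its place.
- stop_point (a point): Fixed point of the deck at x 0, y -113, z 47 mm, 8 mm in front of the nose of the withdrawn bolt: where the fork's point shall stand when the carousel is stopped. Within 5 mm the round nose of the bolt finds the gap by itself. Behind it the bolt guide, an aluminium block 30 x 30 mm, top 62 mm above the bench, stands on the deck at x 0, y -146 mm.
- bolt (a joint): Locking bolt, m: 0 = withdrawn, as it starts; 0.014 = fully home in the fork (end stop). It slides along the deck's +y, toward the carousel's axis, with 1.5 N of friction plus 6 N per m/s, and stays where it is left; the fork's cheeks block it if they stand in its way. Steel rod, diameter 9 mm, axis 47 mm above the bench.
- bolt_tab (a point): Middle of the outer face of the bolt's black upright finger tab (24 mm wide, 6 mm thick, from 40 to 80 mm above the bench; this point at 62 mm): push here along the deck's +y. It moves with the bolt; withdrawn it lies at deck x 0, y -188 mm.
- solvent_vial: Vial, diameter 23, height 58 mm, standing loose on the deck near its front right corner (deck x about -85, y about -150 mm); leave alone. Origin: centre of its underside.
- rack: Tube rack 66 x 108 x 58 mm on the bench to the left, with two tubes; leave alone. Origin: centre of its underside.
- tube_0: Blood tube, 15 x 96 mm, standing in the rack; leave alone. Origin: its lower end.
- tube_1: Blood tube, 15 x 96 mm, standing in the rack; leave alone. Origin: its lower end.
- cup_sample: Screw-lid specimen cup, diameter 65, height 65 mm, at the front left; leave alone. Origin: centre of its underside.
- wash_bottle: White bottle, diameter 53, height 153 mm, at the right; leave alone. Origin: centre of its underside.
- reagent: Small brown bottle, diameter 38, height 77 mm, at the right; leave alone. Origin: centre of its underside.
- slides: Flat black slide box 71 x 94 x 35 mm, at the right; leave alone. Origin: centre of its underside.

How it is judged:
By the outcome, as a careful person would: the job done as asked, in the order asked, and still so for the second after the job is handed in, with the robot touching nothing.
It also fails if it takes over 64 s, if anything falls off the work surface, if the arm or the gripper's body presses on something with over 40 N, if the wrist force passes 120 N, or if a joint passes its speed limit or range.

## Working session

There is one attempt and no reset: what is moved stays moved. The work goes in short steps, Python scripts to look and compute and a tool call to move; the robot and the scene stay as the last step left them, time stands still between calls to the robot, and variables do not carry over. Pictures are saved under pics/ and viewed, at most 10 in all, crops included, and the job is handed in when it is done.

Besides the shell and the picture viewer there is one more tool, called after "Call:" as a command line: name --pt "numbers of a row" for each row, then --argument value for the rest. move_arm: Moves the arm, as the interface text tells. Shifts and turns lie within -1 to 1; 1 stands for 0.2 m of shift or 2 rad of turn. Its arguments: {"type":"object","properties":{"motion":{"type":"array"},"grip_force":{"type":"number"}},"required":["motion"]}

```bash
mkdir -p pics; cat > h.py <<'E'
import numpy as np, cv2
from scipy.spatial.transform import Rotation as R
from bench import arm
def rot(q): return R.from_quat([q[1],q[2],q[3],q[0]])
def proj(s,p):
    c=rot(s["orientation"]).inv().apply(np.asarray(p)-s["origin"]); return s["fx"]*c[0]/c[2]+s["cx"], s["fy"]*c[1]/c[2]+s["cy"]
def ray(s,u,v,z):
    d=rot(s["orientation"]).apply([(u-s["cx"])/s["fx"],(v-s["cy"])/s["fy"],1]); o=np.array(s["origin"]); return o+d*(z-o[2])/d[2]
def save(s,n): cv2.imwrite("pics/"+n,cv2.cvtColor(s["pixels"],cv2.COLOR_RGB2BGR))
E
python3 - <<'E'
from h import *
print(arm.state()["position"],arm.state()["ee_rot"],arm.tip_reach)
for v in ("top","side"):
    s=arm.snapshot(v); save(s,v+"0.png"); print(v,np.round(s["origin"],3),s["fx"])
    for n in ["autosampler","disc","fork","stop_point","bolt_tab","sampling_arm","cup_0","cup_2","cup_4","cup_6","solvent_vial","wash_bottle","reagent","slides","rack","cup_sample"]:
        r=arm.tip_of(n,s)
        if r: print(n,[(np.round(q["at"],3).tolist(),round(q["conf"],2)) for q in r[:2]])
print(arm.state()["time"])
E
```

```text
[0.19895312 0.45803956 0.2384204 ] [-2.25484625e-04  2.03455556e-01  9.79083625e-01 -1.02015079e-03] 0.008
top [0.422 0.009 1.474] 479.31081080824424
autosampler [([0.597, 0.046, 0.081], 0.73), ([0.55, 0.013, -0.002], 0.65)]
disc [([0.543, 0.01, 0.054], 0.6)]
fork [([0.524, 0.119, 0.047], 0.68)]
stop_point [([0.519, -0.098, 0.046], 0.87)]
bolt_tab [([0.426, -0.387, -0.0], 0.7), ([0.495, -0.171, 0.065], 0.57)]
sampling_arm [([0.687, -0.026, 0.165], 0.62)]
cup_0 [([0.49, 0.021, 0.081], 0.93), ([0.538, -0.05, 0.08], 0.92)]
cup_2 [([0.49, 0.021, 0.081], 0.93), ([0.538, -0.05, 0.08], 0.92)]
cup_4 [([0.49, 0.021, 0.081], 0.93), ([0.538, -0.05, 0.08], 0.92)]
cup_6 [([0.49, 0.021, 0.081], 0.93), ([0.538, -0.05, 0.08], 0.92)]
solvent_vial [([0.428, -0.114, 0.035], 0.63)]
wash_bottle [([0.535, -0.332, -0.001], 0.88)]
slides [([0.428, -0.389, 0.0], 0.84), ([0.5, -0.028, 0.077], 0.28)]
rack [([0.532, 0.363, 0.0], 0.85)]
cup_sample [([0.381, 0.364, 0.004], 0.92), ([0.492, -0.168, 0.065], 0.22)]
side [0.536 1.153 0.544] 391.9530461645634
autosampler [([0.55, 0.009, -0.002], 0.92), ([0.431, -0.116,
[... 185 characters left out ...]
85], 0.59), ([0.517, -0.1, 0.049], 0.58)]
bolt_tab [([0.43, -0.387, 0.001], 0.66), ([0.497, -0.17, 0.064], 0.55)]
sampling_arm [([0.69, -0.025, 0.166], 0.88)]
cup_0 [([0.603, 0.0, 0.08], 0.97), ([0.598, 0.045, 0.079], 0.95)]
cup_2 [([0.603, 0.0, 0.08], 0.97), ([0.598, 0.045, 0.079], 0.95)]
cup_4 [([0.603, 0.0, 0.08], 0.97), ([0.598, 0.045, 0.079], 0.95)]
cup_6 [([0.603, 0.0, 0.08], 0.97), ([0.598, 0.045, 0.079], 0.95)]
solvent_vial [([0.434, -0.117, 0.038], 0.57)]
wash_bottle [([0.54, -0.326, -0.001], 0.58), ([0.485, 0.023, 0.085], 0.5)]
slides [([0.432, -0.388, -0.001], 0.49)]
rack [([0.533, 0.36, -0.001], 0.73), ([0.431, -0.39, -0.002], 0.21)]
cup_sample [([0.379, 0.367, 0.003], 0.93)]
1.7
```

```bash
python3 - <<'E'
from h import *
s=arm.snapshot("top")
pts=[np.array(q["at"]) for q in arm.recognise("cup_0",s)if q["conf"]>.4]
t=[np.array(q["at"]) for q in arm.tip_of("cup_0",s) if q["conf"]>.4]
print(np.round(t,3).tolist())
im=s["pixels"]
u0,v0=proj(s,[0.545,0,0.05]); print(u0,v0)
print(s["fx"],s["fy"],s["cx"],s["cy"],s["origin"],rot(s["orientation"]).as_matrix().round(3).tolist())
x,y=int(u0),int(v0)
c=im[max(0,y-90):y+90,max(0,x-110):x+110]
print(max(0,x-110),max(0,y-90))
cv2.imwrite("pics/crop1.png",cv2.resize(cv2.cvtColor(c,cv2.COLOR_RGB2BGR),None,fx=3.3,fy=3.3,interpolation=cv2.INTER_CUBIC))
print(proj(s,[0.496,-0.1705,0.064]),proj(s,[.547,.01,.052]))
E
```

```text
[[0.6, 0.0, 0.081], [0.492, 0.023, 0.081], [0.498, -0.028, 0.082], [0.538, -0.047, 0.08], [0.581, -0.04, 0.079], [0.598, 0.047, 0.083], [0.556, 0.072, 0.081], [0.511, 0.059, 0.084]]
321.9234329233699 217.04938098241723
479.31081080824424 479.31081080824424 318.75444175756 205.51585833146854 [0.42180979 0.00909202 1.47423686] [[-0.002, -0.994, 0.11], [-1.0, 0.002, 0.0], [-0.0, -0.11, -0.994]]
211 127
(np.float64(379.9614832455975), np.float64(233.1393100724454)) (np.float64(318.56793571377307), np.float64(216.32809189727462))
```

View pics/crop1.png

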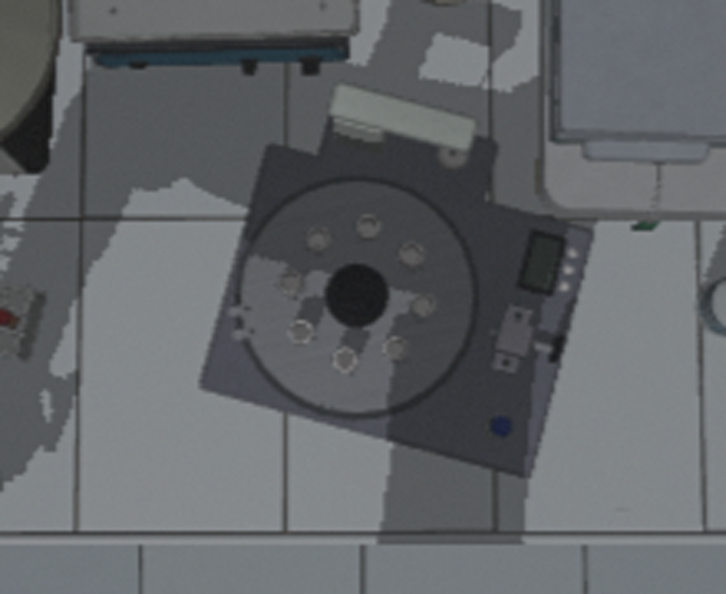

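View pics/top0.png

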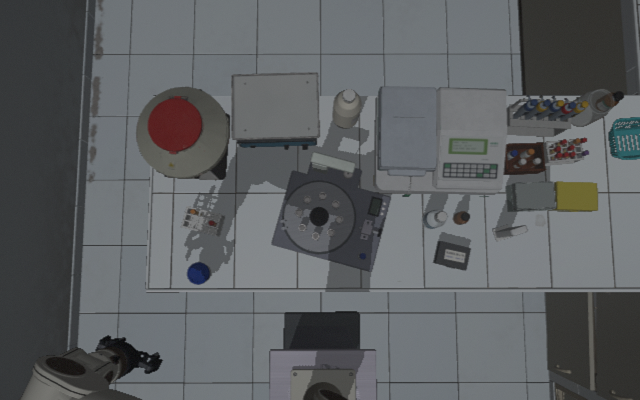

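View pics/side0.png

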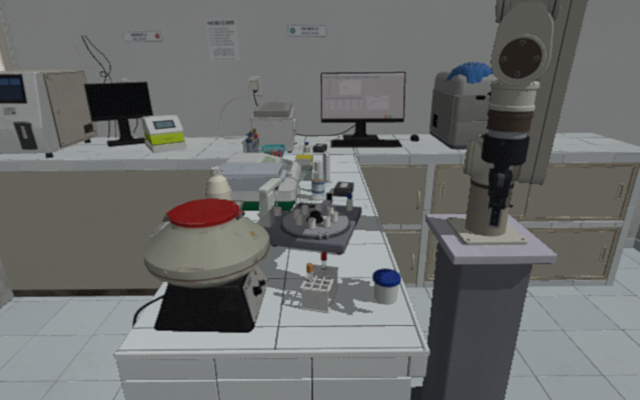

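The top view shows the hub at about (319, 217) px, with the fork on the left (+y) at crop (240, 322). The bolt guide and tab are on the right at crop (515, 340) and (557, 347). The networks agree with this: axis (0.547, 0.011), deck yaw about -15°, fork at world angle about 102°. The side view shows the same layout.

My plan is to press on the bare rim at the front with the gripper shut, sweep along it and lift off while still moving. I'll start by approaching.

Call:
move_arm --pt "0.6 -1 0 0 0 0.204 -1" --pt "0.6 -1 0 0 0 0.204 -1" --pt "0.6 -1 0 0 0 0.204 -1" --pt "0.6 -1 0 0 0 0.204 -1"

```text
time: 2.35
position: [0.3199, 0.257, 0.2395]
ee_rot: [0.0, 0.0, 1.0, 0.0]
contact_force: [0.7, 0.4, -0.8]
opening: 0.146
grasp_force: 0.0
```

Call:
move_arm --pt "0.6 -1 0 0 0 0 -1" --pt "0.6 -1 0 0 0 0 -1" --pt "0.6 -1 0 0 0 0 -1" --pt "0.6 -1 0 0 0 0 -1"

```text
time: 2.85
position: [0.4402, 0.0563, 0.2395]
ee_rot: [0.0, 0.002, 1.0, 0.0]
contact_force: [0.8, 0.5, 0.4]
opening: 0.003
grasp_force: 0.0
```

```bash
python3 - <<'E'
from h import *
s=arm.state(); print(s["time"],s["position"],rot(s["ee_rot"]).as_matrix().round(2).tolist(),s["joint_pos"],s["contact_force"],s["opening"])
E
```

```text
2.85 [0.44023867 0.05627588 0.23953054] [[-1.0, 0.0, 0.0], [0.0, 1.0, 0.0], [-0.0, 0.0, -1.0]] [ 1.27167265e-01  1.28673550e-01 -1.32907864e-01  1.30829044e+00
 -3.96611808e-05  1.30941069e-01] [0.8192763  0.46571319 0.43947214] 0.003150676305705661
```

Call:
move_arm --pt "0.117 -0.42 -0.2 0 0 0 -1" --pt "0.117 -0.42 -0.5 0 0 0 -1" --pt "0.117 -0.42 -0.77 0 0 0 -1" --pt "0.117 -0.42 -0.84 0 0 0 -1" --pt "0.117 -0.42 -0.86 0 0 0 -1" --pt "0.117 -0.42 -0.87 0 0 0 -1" --pt "0.117 -0.42 -0.87 0 0 0 -1"

```text
time: 3.72
position: [0.4639, -0.0252, 0.0667]
ee_rot: [0.001, 0.001, 1.0, -0.0]
contact_force: [-1.0, -0.7, 0.6]
opening: 0.002
grasp_force: 0.0
```

Call:
move_arm --pt "0 0 -0.02 0 0 0 -1" --pt "0 0 -0.025 0 0 0 -1" --pt "0 0 -0.03 0 0 0 -1" --pt "0 0 -0.03 0 0 0 -1"

```text
time: 4.22
position: [0.4629, -0.0256, 0.06]
ee_rot: [0.0, 0.001, 1.0, -0.0]
contact_force: [-1.4, -0.9, 6.1]
opening: 0.002
grasp_force: 2.5
```

Call:
move_arm --pt "-0.022 0.065 -0.004 0 0 0 -1" --pt "-0.038 0.199 -0.004 0 0 0 -1" --pt "0 0.366 -0.004 0 0 0 -1" --pt "0.06 0.54 0.2 0 0 0 -1" --pt "0 0.6 0.45 0 0 0 -1" --pt "-0.25 0.6 0.6 0 0 0 -1" --pt "-0.5 0.6 0.7 0 0 0 -1"

```text
time: 5.1
position: [0.3622, 0.095, 0.2008]
ee_rot: [0.001, 0.001, 1.0, 0.0]
contact_force: [0.4, 0.3, 0.7]
opening: 0.001
grasp_force: 0.0
```

```bash
cat > ang.py <<'E'
from h import *
C=np.array([.547,.011])
def angles(n=3,view="top"):
    out=[]
    for i in range(n):
        t=arm.state()["time"]; s=arm.snapshot(view); r=arm.tip_of("fork",s)
        r=[q for q in r if abs(np.hypot(*(np.array(q["at"])[:2]-C))-.113)<.02]
        if r:
            d=np.array(r[0]["at"])[:2]-C; a=np.degrees(np.arctan2(d[1],d[0]))%360
            out.append((t,a)); print(round(t,3),round(a,1),round(r[0]["conf"],2),np.round(r[0]["at"],3))
        else: print(round(t,3),"none")
    return out,s
E
python3 - <<'E'
from ang import *
o,s=angles(6); save(s,"spin.png"); print(arm.state()["time"])
E
```

```text
5.1 328.9 0.91 [ 0.644 -0.047  0.047]
5.2 313.0 0.59 [ 0.623 -0.071  0.05 ]
5.3 296.7 0.56 [ 0.597 -0.089  0.046]
5.4 279.0 0.88 [ 0.565 -0.102  0.05 ]
5.5 263.8 0.96 [ 0.534 -0.104  0.048]
5.6 245.9 0.66 [ 0.5   -0.094  0.049]
5.7
```

Call:
move_arm --pt "0.46 -0.42 0 0 0 0 -1" --pt "0.46 -0.42 -0.25 0 0 0 -1" --pt "0.46 -0.42 -0.5 0 0 0 -1" --pt "0.46 -0.42 -0.62 0 0 0 -1" --pt "0.46 -0.42 -0.62 0 0 0 -1" --pt "0.46 -0.42 -0.62 0 0 0 -1" --pt "0.46 -0.42 -0.62 0 0 0 -1"

```text
time: 6.58
position: [0.456, 0.0108, 0.0769]
ee_rot: [0.002, 0.001, 1.0, 0.0]
contact_force: [0.1, 0.4, -0.2]
opening: -0.0
grasp_force: 0.0
```

Call:
move_arm --pt "0 0 0 0 0 0 -1" --pt "0 0 0 0 0 0 -1" --pt "0 0 0 0 0 0 -1" --pt "0 0 0 0 0 0 -1" --pt "0 0 0 0 0 0 -1" --pt "0 0 0 0 0 0 -1" --pt "0 0 0 0 0 0 -1" --pt "0 0 0 0 0 0 -1"

```text
time: 7.58
position: [0.4546, 0.0106, 0.0752]
ee_rot: [-0.0, 0.001, 1.0, -0.0]
contact_force: [0.1, 0.1, -0.5]
opening: -0.002
grasp_force: 0.0
```

```bash
python3 - <<'E'
from ang import *
o,s=angles(10); print(arm.state()["time"],arm.state()["position"],arm.state()["contact_force"])
E
```

```text
7.575 316.3 0.86 [ 0.629 -0.068  0.049]
7.675 none
7.775 292.5 0.94 [ 0.591 -0.095  0.052]
7.875 278.9 0.93 [ 0.565 -0.102  0.048]
7.975 265.9 0.81 [ 0.539 -0.101  0.05 ]
8.075 252.9 0.66 [ 0.513 -0.101  0.049]
8.175 240.9 0.79 [ 0.491 -0.09   0.05 ]
8.275 228.5 0.86 [ 0.472 -0.074  0.049]
8.375 217.2 0.8 [ 0.455 -0.059  0.046]
8.475 204.1 0.69 [ 0.444 -0.035  0.048]
8.575 [0.4546133  0.01060983 0.07530333] [ 0.32811189 -0.60468244  0.1862359 ]
```

Call:
move_arm --pt "0 0 0 0 0 0 -1" --pt "0 0 0 0 0 0 -1" --pt "0 0 0 0 0 0 -1" --pt "0 0 0 0 0 0 -1" --pt "0 0 0 0 0 0 -1" --pt "0 0 0 0 0 0 -1" --pt "0 0 0 0 0 0 -1" --pt "0 0 0 0 0 0 -1"

```text
time: 9.57
position: [0.4546, 0.0106, 0.0753]
ee_rot: [0.0, 0.001, 1.0, -0.0]
contact_force: [0.1, 0.7, -0.4]
opening: -0.004
grasp_force: 0.0
```

Call:
move_arm --pt "0 0 0 0 0 0 -1" --pt "0 0 0 0 0 0 -1" --pt "0 0 0 0 0 0 -1" --pt "0 0 0 0 0 0 -1" --pt "0 0 0 0 0 0 -1" --pt "0 0 0 0 0 0 -1"

```text
time: 10.32
position: [0.4546, 0.0106, 0.0753]
ee_rot: [-0.0, 0.001, 1.0, -0.0]
contact_force: [0.7, -0.6, -0.0]
opening: -0.002
grasp_force: 0.0
```

```bash
python3 - <<'E'
from ang import *
o,s=angles(2); print(arm.state()["time"])
E
```

```text
10.325 4.0 0.83 [0.657 0.019 0.048]
10.425 354.8 0.89 [0.659 0.001 0.049]
10.525
```

Call:
move_arm --pt "0 0 0 0 0 0 -1" --pt "0 0 0 0 0 0 -1" --pt "0 0 0 0 0 0 -1" --pt "0 0 -0.065 0 0 0 -1" --pt "0 0 -0.08 0 0 0 -1" --pt "0 0 -0.08 0 0 0 -1" --pt "0 0 -0.08 0 0 0 -1"

```text
time: 11.4
position: [0.4545, 0.0106, 0.06]
ee_rot: [0.0, 0.001, 1.0, 0.0]
contact_force: [-2.2, -0.3, 12.0]
opening: -0.001
grasp_force: 5.8
```

```bash
python3 - <<'E'
from ang import *
o,s=angles(3); save(s,"brake.png")
for v in "top","side":
    s=arm.snapshot(v); print([(n,[(np.round(q["at"],3).tolist(),round(q["conf"],2)) for q in arm.tip_of(n,s)[:2]]) for n in ("disc","stop_point","fork","bolt_tab")])
S=arm.state();print(S["time"],S["position"],S["contact_force"])
E
```

```text
11.4 297.0 0.63 [ 0.598 -0.09   0.043]
11.5 none
11.6 297.9 0.8 [ 0.599 -0.087  0.049]
[('disc', [([0.546, 0.009, 0.055], 0.72), ([0.426, -0.389, 0.0], 0.62)]), ('stop_point', [([0.52, -0.1, 0.047], 0.7)]), ('fork', [([0.598, -0.088, 0.048], 0.8), ([0.541, 0.072, 0.08], 0.57)]), ('bolt_tab', [([0.484, 0.003, 0.082], 0.67), ([0.496, -0.172, 0.065], 0.63)])]
[('disc', [([0.548, 0.013, 0.052], 0.9)]), ('stop_point', [([0.521, -0.101, 0.047], 0.9)]), ('fork', [([0.601, -0.092, 0.047], 0.57)]), ('bolt_tab', [([0.497, -0.173, 0.064], 0.57), ([0.523, -0.101, 0.047], 0.36)])]
12.2 [0.45444636 0.01062504 0.05997714] [-2.94649785 -0.09844885 12.342473  ]
```

Call:
move_arm --pt "0.001 0.024 0 0 0 -0.026 -1" --pt "0.006 0.072 0 0 0 -0.079 -1" --pt "0.018 0.128 0 0 0 -0.14 -1" --pt "0.037 0.181 0 0 0 -0.2 -1" --pt "0.062 0.231 0 0 0 -0.262 -1" --pt "0.088 0.272 0 0 0 -0.314 -1" --pt "0.108 0.298 0 0 0 -0.349 -1" --pt "0.119 0.31 0 0 0 -0.367 -1"

```text
time: 13.2
position: [0.479, 0.0737, 0.06]
ee_rot: [0.0, 0.36, 0.933, 0.001]
contact_force: [-1.5, 2.3, 9.4]
opening: -0.004
grasp_force: 4.8
```

```bash
python3 - <<'E'
from ang import *
S=arm.state();print(S["time"],S["position"],S["contact_force"])
for v in "top","side","top","side":
    s=arm.snapshot(v); 
    if v=="top": t=s
    print(v,[(n,[(np.round(q["at"],3).tolist(),round(q["conf"],2)) for q in arm.tip_of(n,s)[:2]]) for n in ("stop_point","fork","bolt_tab")],np.round([q["at"] for q in arm.tip_of("cup_0",s)],3).tolist())
x,y=map(int,proj(t,[.52,-.08,.05]))
c=t["pixels"][y-50:y+50,x-80:x+60]
cv2.imwrite("pics/c2.png",cv2.resize(cv2.cvtColor(c,cv2.COLOR_RGB2BGR),None,fx=5,fy=5,interpolation=cv2.INTER_CUBIC)); print(x-80,y-50)
E
```

```text
13.2 [0.47900864 0.07366256 0.05999675] [-1.48390031  2.32969703  9.37742979]
top [('stop_point', [([0.522, -0.099, 0.046], 0.85), ([0.495, 0.045, 0.079], 0.74)]), ('fork', [([0.518, -0.1, 0.049], 0.68), ([0.383, 0.36, 0.003], 0.58)]), ('bolt_tab', [([0.495, -0.169, 0.064], 0.39), ([0.497, 0.046, 0.081], 0.18)])] [[0.511, -0.033, 0.084], [0.605, 0.014, 0.081], [0.496, 0.045, 0.08], [0.557, -0.048, 0.082], [0.584, 0.057, 0.082], [0.49, 0.004, 0.082], [0.598, -0.022, 0.08], [0.536, 0.067, 0.079]]
side [('stop_point', [([0.519, -0.099, 0.047], 0.9)]), ('fork', [([0.52, -0.099, 0.046], 0.71)]), ('bolt_tab', [([0.523, -0.099, 0.047], 0.65)])] [[0.538, 0.07, 0.082], [0.595, -0.027, 0.082], [0.583, 0.055, 0.08], [0.558, -0.047, 0.082], [0.507, -0.035, 0.077], [0.488, 0.002, 0.082], [0.604, 0.015, 0.084], [0.686, -0.028, 0.169]]
top [('stop_point', [([0.518, -0.1, 0.047], 0.71), ([0.425, -0.39, -0.001], 0.2)]), ('fork', [([0.514, -0.101, 0.049], 0.77), ([0.548, 0.014, -0.001], 0.39)]), ('bolt_tab', [([0.492, -0.172, 0.066], 0.41)])] [[0.538, 0.066, 0.077], [0.604, 0.015, 0.082], [0.557, -0.048, 0.082], [0.494, 0.047, 0.079], [0.509, -0.037, 0.082], [0.598, -0.02, 0.079], [0.583, 0.058, 0.079]]
side [('stop_point', [([0.522, -0.101, 0.048], 0.94), ([0.524, 0.321, 0.003], 0.24)]), ('fork', [([0.521, -0.098, 0.047], 0.78)]), ('bolt_tab', [])] [[0.556, -0.046, 0.082], [0.54, 0.072, 0.081], [0.592, -0.026, 0.085], [0.489, 0.002, 0.079], [0.582, 0.059, 0.086], [0.602, 0.015, 0.085], [0.496, 0.048, 0.081], [0.506, -0.034, 0.078]]
268 175
```

View pics/c2.png

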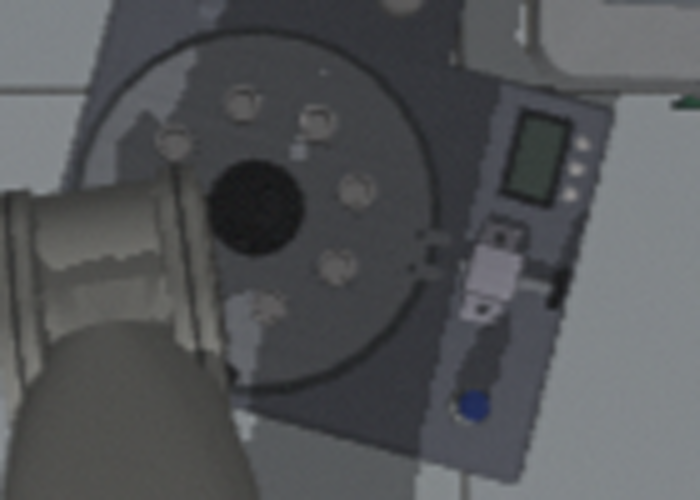

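The crop shows the fork cheeks at crop (429, 253), in line with the bolt rod and block. The measured fork and stop point agree to within about 2 mm. Next I'll lift straight off and check again.

Call:
move_arm --pt "0 0 0.012 0 0 0 -1" --pt "0 0 0.1 0 0 0 -1" --pt "0 0 0.4 0 0 0 -1" --pt "0 0 0.6 0 0 0 -1" --pt "-0.3 -0.1 0.7 0 0 0.1 -1"

```text
time: 14.82
position: [0.4258, 0.0543, 0.2001]
ee_rot: [0.003, 0.268, 0.963, 0.001]
contact_force: [-1.1, -0.1, 0.8]
opening: -0.0
grasp_force: 0.0
```

```bash
python3 - <<'E'
from ang import *
F=[];P=[]
for i in range(4):
  for v in "top","side":
    t=arm.state()["time"]; s=arm.snapshot(v)
    f=[q["at"] for q in arm.tip_of("fork",s) if abs(np.hypot(*(np.array(q["at"])[:2]-C))-.113)<.02][:1]
    p=[q["at"] for q in arm.tip_of("stop_point",s) if abs(np.hypot(*(np.array(q["at"])[:2]-C))-.113)<.02][:1]
    c=np.array([q["at"] for q in arm.tip_of("cup_0",s) if abs(np.hypot(*(np.array(q["at"])[:2]-C))-.06)<.012])[:,:2]-C
    a=np.angle(np.mean(np.exp(8j*np.arctan2(c[:,1],c[:,0]))),deg=True)/8
    a=(a+22.5+22.5)%45-22.5
    print(round(t,2),v,"cupphase->fork",round(232.5+a,1) if 0 else round(a,1),np.round(f,3).tolist(),np.round(p,3).tolist()); F+=f;P+=p
print(np.mean(F,0),np.mean(P,0))
S=arm.state();print(S["time"],S["position"])
E
```

```text
14.82 top cupphase->fork -11.7 [[0.521, -0.101, 0.05]] [[0.521, -0.099, 0.048]]
15.03 side cupphase->fork -12.4 [[0.527, -0.104, 0.047]] [[0.519, -0.1, 0.046]]
15.22 top cupphase->fork -11.9 [[0.522, -0.101, 0.047]] [[0.52, -0.1, 0.045]]
15.43 side cupphase->fork -11.7 [[0.523, -0.099, 0.046]] [[0.52, -0.102, 0.044]]
15.62 top cupphase->fork -12.6 [[0.522, -0.102, 0.05]] [[0.521, -0.103, 0.048]]
15.82 side cupphase->fork -13.0 [[0.525, -0.102, 0.048]] [[0.52, -0.099, 0.047]]
16.02 top cupphase->fork -10.5 [[0.523, -0.101, 0.046]] [[0.517, -0.099, 0.047]]
16.23 side cupphase->fork -11.8 [[0.524, -0.099, 0.048]] [[0.519, -0.099, 0.049]]
[ 0.523275  -0.1009375  0.047725 ] [ 0.5196875 -0.1002875  0.0466375]
16.425 [0.42185336 0.05373006 0.19815847]
```

It's standing still after the lift at about 258°, against the mark at about 256°: 3–4 mm off, within the 5 mm limit. I'll nudge it with a lighter press to bring it closer.

Call:
move_arm --pt "0.23 0.02 -0.1 0 0 0 -1" --pt "0.23 0.02 -0.35 0 0 0 -1" --pt "0.23 0.02 -0.58 0 0 0 -1" --pt "0.23 0.02 -0.65 0 0 0 -1" --pt "0.23 0.02 -0.66 0 0 0 -1" --pt "0.23 0.02 -0.675 0 0 0 -1" --pt "0.23 0.02 -0.682 0 0 0 -1" --pt "0.23 0.02 -0.688 0 0 0 -1"

```text
time: 17.42
position: [0.4686, 0.0579, 0.0615]
ee_rot: [0.001, 0.271, 0.963, 0.0]
contact_force: [-1.0, -0.3, 0.0]
opening: -0.002
grasp_force: 0.0
```

Call:
move_arm --pt "0 0 -0.005 0 0 0 -1" --pt "0 0 -0.008 0 0 0 -1" --pt "0 0 -0.009 0 0 0 -1" --pt "0 0 -0.009 0 0 0 -1"

```text
time: 17.92
position: [0.4685, 0.0582, 0.06]
ee_rot: [0.001, 0.271, 0.963, 0.001]
contact_force: [-2.3, 0.9, 7.5]
opening: 0.0
grasp_force: 3.9
```

```bash
cat > chk.py <<'E'
from ang import *
import sys
A=[];F=[]
for i in range(int(sys.argv[1])):
  for v in "top","side":
    s=arm.snapshot(v)
    F+=[q["at"] for q in arm.tip_of("fork",s) if abs(np.hypot(*(np.array(q["at"])[:2]-C))-.113)<.02][:1]
    c=np.array([q["at"] for q in arm.tip_of("cup_0",s) if abs(np.hypot(*(np.array(q["at"])[:2]-C))-.06)<.012])[:,:2]-C
    a=np.angle(np.mean(np.exp(8j*np.arctan2(c[:,1],c[:,0]))),deg=True)/8; A.append(247.5+(a+22.5)%45 if 0 else 225+((a+22.5)%45))
d=np.mean(F,0)[:2]-C
print("cups",np.round(A,1),"fork",np.mean(F,0).round(4),np.degrees(np.arctan2(d[1],d[0]))%360)
S=arm.state();print(S["time"],S["position"],S["contact_force"])
E
python3 chk.py 2
```

```text
cups [258.1 256.5 256.1 256.9] fork [ 0.5231 -0.1001  0.0477] 257.8465743181463
18.525 [0.46849245 0.05821099 0.0600404 ] [-0.77733486  1.52322519  8.36982446]
```

Call:
move_arm --pt "0.006 0.01 0 0 0 -0.013 -1" --pt "0.012 0.021 0 0 0 -0.026 -1" --pt "0.012 0.021 0 0 0 -0.026 -1" --pt "0.012 0.021 0.006 0 0 -0.026 -1" --pt "0.012 0.021 0.03 0 0 -0.026 -1" --pt "0.012 0.021 0.3 0 0 -0.026 -1" --pt "0.012 0.021 0.6 0 0 -0.026 -1" --pt "-0.3 -0.1 0.7 0 0 0 -1"

```text
time: 19.52
position: [0.4202, 0.041, 0.2015]
ee_rot: [0.006, 0.269, 0.963, 0.002]
contact_force: [-0.6, -0.9, -0.2]
opening: 0.0
grasp_force: 0.0
```

```bash
python3 chk.py 4
```

```text
cups [254.8 255.5 257.1 255.3 256.7 255.1 256.3 255.2] fork [ 0.5184 -0.0985  0.0482] 255.35888786958725
20.725 [0.41446715 0.04028577 0.19670388] [-0.60536895 -0.24011274 -0.1131983 ]
```

Call:
move_arm --pt "0.36 -1 0 0 0 0.139 -1" --pt "0.36 -1 0 0 0 0.139 -1" --pt "0.36 -1 0 0 0 0.139 -1" --pt "0.36 -1 0 0 0 0.139 -1" --pt "0.36 -1 0 0 0 0.139 -1"

```text
time: 21.35
position: [0.487, -0.1621, 0.1962]
ee_rot: [0.0, 0.137, 0.991, -0.0]
contact_force: [-1.5, 0.6, -0.3]
opening: 0.0
grasp_force: 0.0
```

Call:
move_arm --pt "0 -0.26 0 0 0 0 -1" --pt "0 -0.26 -0.2 0 0 0 -1" --pt "0 -0.26 -0.4 0 0 0 -1" --pt "0 -0.26 -0.4 0 0 0 -1"

```text
time: 21.85
position: [0.4834, -0.2096, 0.1137]
ee_rot: [-0.004, 0.134, 0.991, 0.001]
contact_force: [-0.8, 0.3, 0.3]
opening: 0.0
grasp_force: 0.0
```

```bash
python3 - <<'E'
from h import *
S=arm.state();print(S["time"],S["position"],rot(S["ee_rot"]).as_matrix().round(3).tolist())
for v in ("top","side"):
    s=arm.snapshot(v); print([(np.round(q["at"],3).tolist(),round(q["conf"],2)) for q in arm.tip_of("bolt_tab",s)[:3]])
    x,y=map(int,proj(s,[.5,-.17,.06])); c=s["pixels"][y-50:y+50,x-70:x+70]
    cv2.imwrite(f"pics/tab_{v}.png",cv2.resize(cv2.cvtColor(c,cv2.COLOR_RGB2BGR),None,fx=5,fy=5,interpolation=cv2.INTER_CUBIC))
E
```

```text
21.85 [ 0.48341332 -0.20957804  0.11372401] [[-0.964, 0.266, -0.008], [0.266, 0.964, 0.004], [0.008, 0.001, -1.0]]
[([0.496, -0.169, 0.064], 0.41)]
[([0.498, -0.17, 0.064], 0.48)]
```

View pics/tab_side.png

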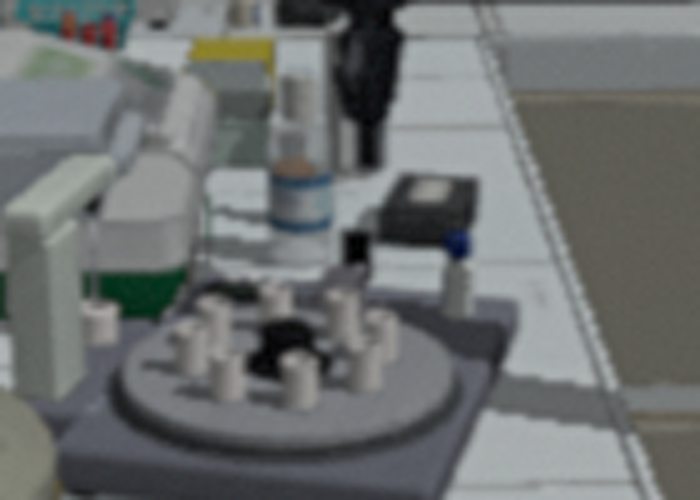

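The side crop shows the shut gripper above and behind the black tab at crop (355, 245), clear of the bottle and vial. I'll lower it behind the tab, then push.

Call:
move_arm --pt "0.012 0 -0.15 0 0 0 -1" --pt "0.012 0 -0.28 0 0 0 -1" --pt "0.012 0 -0.28 0 0 0 -1" --pt "0.032 0.075 -0.28 0 0 0 -1" --pt "0.039 0.1 -0.28 0 0 0 -1" --pt "0.045 0.125 -0.28 0 0 0 -1" --pt "0.045 0.125 -0.28 0 0 0 -1"

```text
time: 22.92
position: [0.4958, -0.1863, 0.0612]
ee_rot: [0.0, 0.134, 0.991, -0.0]
contact_force: [0.3, -0.1, -0.3]
opening: 0.004
grasp_force: 0.0
```

Call:
move_arm --pt "0 0 -0.02 0 0 0 -1" --pt "0.004 0.0145 -0.02 0 0 0 -1" --pt "0.008 0.029 -0.02 0 0 0 -1" --pt "0.0115 0.0435 -0.02 0 0 0 -1" --pt "0.0155 0.058 -0.02 0 0 0 -1" --pt "0.0155 0.058 -0.02 0 0 0 -1"

```text
time: 23.68
position: [0.4987, -0.1747, 0.0567]
ee_rot: [0.0, 0.135, 0.991, 0.0]
contact_force: [1.2, 0.4, -0.8]
opening: -0.002
grasp_force: 0.2
```

Call:
move_arm --pt "0.004 0.0145 0 0 0 0 -1" --pt "0.008 0.029 0 0 0 0 -1" --pt "0.008 0.029 0 0 0 0 -1"

```text
time: 24.05
position: [0.4997, -0.1708, 0.0568]
ee_rot: [-0.0, 0.135, 0.991, -0.002]
contact_force: [-1.2, -5.6, -0.0]
opening: -0.002
grasp_force: 3.2
```

```bash
python3 - <<'E'
from h import *
S=arm.state();print(S["time"],S["position"],S["contact_force"])
s=arm.snapshot("top")
for n in ("bolt_tab","stop_point","fork"): print(n,[(np.round(q["at"],3).tolist(),round(q["conf"],2)) for q in arm.tip_of(n,s)[:3]])
s=arm.snapshot("side")
print([(np.round(q["at"],3).tolist(),round(q["conf"],2)) for q in arm.tip_of("bolt_tab",s)[:3]])
x,y=map(int,proj(s,[.5,-.15,.06])); c=s["pixels"][y-25:y+25,x-35:x+35]
cv2.imwrite("pics/push_side.png",cv2.resize(cv2.cvtColor(c,cv2.COLOR_RGB2BGR),None,fx=10,fy=10,interpolation=cv2.INTER_CUBIC))
E
```

```text
24.05 [ 0.49974482 -0.1707696   0.05676572] [-1.22594224 -5.64324354 -0.0328504 ]
bolt_tab []
stop_point [([0.517, -0.1, 0.046], 0.58)]
fork [([0.517, -0.1, 0.049], 0.73)]
[([0.502, -0.158, 0.064], 0.49), ([0.508, -0.036, 0.077], 0.24)]
```

View pics/push_side.png

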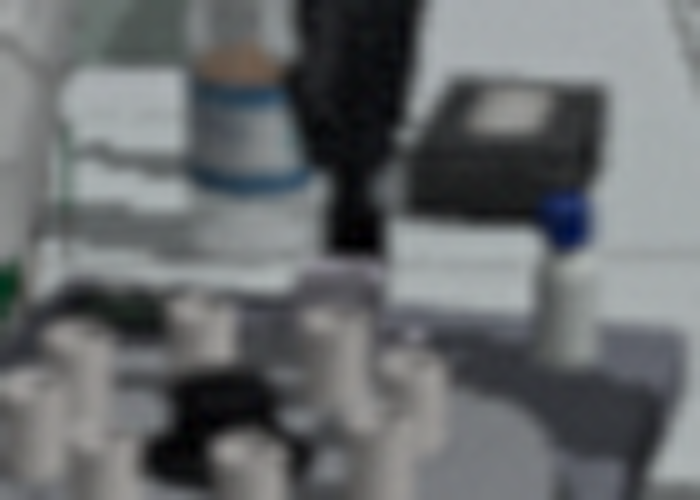

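Call:
move_arm --pt "0.001 0.004 0 0 0 0 -1" --pt "0.001 0.004 0 0 0 0 -1"

```text
time: 24.6
position: [0.4997, -0.1708, 0.0568]
ee_rot: [-0.0, 0.136, 0.991, -0.003]
contact_force: [-3.5, -8.4, -0.3]
opening: 0.002
grasp_force: 4.2
```

The tip hasn't moved and the force has risen to 9 N, so the bolt is at its end stop. I'll back off, lift and verify.

Call:
move_arm --pt "-0.014 -0.05 0 0 0 0 -1" --pt "-0.04 -0.15 0 0 0 0 -1" --pt "-0.052 -0.19 0.1 0 0 0 -1" --pt "-0.052 -0.19 0.4 0 0 0 -1" --pt "-0.052 -0.19 0.8 0 0 0 -1" --pt "-0.4 -0.19 0.9 0 0 0 -1" --pt "-0.4 -0.19 0.9 0 0 0 -1"

```text
time: 25.48
position: [0.4196, -0.2066, 0.2394]
ee_rot: [0.002, 0.135, 0.991, -0.0]
contact_force: [1.3, 0.2, -0.7]
opening: 0.002
grasp_force: 0.0
```

```bash
python3 - <<'E'
from h import *
for v in ("top","side")*2:
    s=arm.snapshot(v)
    print([(n,[(np.round(q["at"],3).tolist(),round(q["conf"],2)) for q in arm.tip_of(n,s)[:2]]) for n in ("bolt_tab","stop_point","fork","autosampler")])
    if v=="top": t=s
x,y=map(int,proj(t,[.52,-.09,.05])); c=t["pixels"][y-40:y+40,x-60:x+60]
cv2.imwrite("pics/final.png",cv2.resize(cv2.cvtColor(c,cv2.COLOR_RGB2BGR),None,fx=6,fy=6,interpolation=cv2.INTER_CUBIC))
S=arm.state();print(S["time"],S["position"],S["contact_force"])
E
```

```text
[('bolt_tab', [([0.497, -0.157, 0.065], 0.59)]), ('stop_point', [([0.519, -0.101, 0.045], 0.78)]), ('fork', [([0.517, -0.099, 0.048], 0.87)]), ('autosampler', [([0.546, 0.014, 0.0], 0.71)])]
[('bolt_tab', [([0.502, -0.158, 0.064], 0.49)]), ('stop_point', [([0.521, -0.1, 0.047], 0.64)]), ('fork', [([0.519, -0.1, 0.045], 0.66)]), ('autosampler', [([0.549, 0.012, -0.003], 0.77)])]
[('bolt_tab', [([0.536, -0.331, -0.005], 0.53), ([0.498, -0.158, 0.062], 0.47)]), ('stop_point', [([0.523, -0.099, 0.046], 0.84), ([0.689, -0.028, 0.161], 0.16)]), ('fork', [([0.518, -0.1, 0.047], 0.58)]), ('autosampler', [([0.547, 0.012, 0.002], 0.58)])]
[('bolt_tab', [([0.501, -0.157, 0.063], 0.57)]), ('stop_point', [([0.52, -0.1, 0.045], 0.75)]), ('fork', [([0.519, -0.099, 0.049], 0.82), ([0.592, -0.026, 0.084], 0.49)]), ('autosampler', [([0.551, 0.009, -0.002], 0.65), ([0.52, -0.101, 0.046], 0.57)])]
26.475 [ 0.42036337 -0.20650633  0.23672428] [ 1.11043477 -0.56852879 -0.14650144]
```

View pics/final.png

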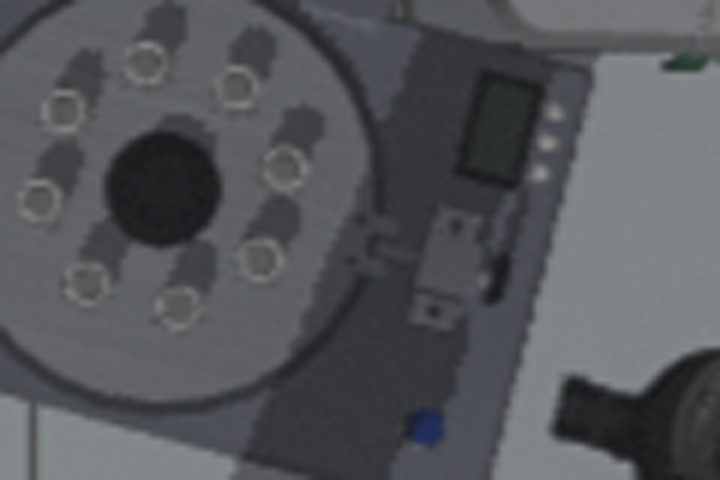

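The crop shows the bolt rod inside the fork at (385, 250) and the tab close against the guide at (495, 278). The tab has moved about 13 mm, as a full stroke should, and the arm is clear. I'll hand in.

```bash
python3 -c "
from bench import arm; print(arm.hand_in())"
```

```text
the job is handed in; nothing more can be done
None
```

The job is handed in at about 26 s: the carousel was flicked to about 2.9 rad/s and ran untouched for over 6 s. It was then braked, lined up by fingertip (a second light nudge corrected a 3–4 mm miss), and locked, with the bolt pushed to its end stop in the fork.

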